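# Stand the mixing slab up to drain

## Robot

A 7-joint arm with a two-finger parallel gripper is mounted at the origin on a cart in front of the work surface, level with it; the furniture and walls round the work are solid. World frame = base frame: x ahead of the robot, y to its left, z up, the work surface at z = 0. Lengths are in m, angles in degrees, forces in N, time in s.
With the tool pointing down it reaches from about 0.4 to 0.925 m from the base axis. Payload 5.6 kg.
Tool frame: the origin (TCP) lies on the centre line of the jaws, within the pads' length; the fingertips stand 11 mm ahead of it and the grasp point (between the pads) lies 8 mm behind it; z points along the fingers, y is the line along which they close (so a half turn about z gives the same grasp; the last joint's range is limited). The gripper opens to 85 mm and grips with 20 to 120 N. Pads are 22 mm wide; open, the fingers measure 114 mm over their backs; the gripper's body (76 mm by 85 mm) begins 54 mm behind the grasp point. The pads swing forward as they close: fully open they stand 13 mm farther back than shut.
Start: joints at [66.005, 26.786, -0.665, 91.828, 0.344, 61.387, -3.226], TCP at [0.239, -0.605, 0.242] pointing down, gripper open.
Joint ranges: [-144.91, 144.91], [-17.63, 115.5], [-89.93, 88.59], [15.96, 139.68], [-74.01, 254.01], [8.47, 105.57], [-167.45, 167.45]. Speed limits (degrees/s): [147.25, 147.25, 180, 180, 180, 180, 180].

## Interface

Orientations are given as [roll, pitch, yaw] about the fixed x, y, z axes, in that order (R = Rz(yaw) Ry(pitch) Rx(roll)).
In Python, from rig import r gives the robot as it stands. The module is installed in compiled form; this text tells all that it offers.
- The arm moves only by the tool jog_arm, never from a script. Its argument "series" is a list that holds one entry, the list of rows, each a list of 7 numbers: the turn, a rotation vector about the tool's x, y, z in degrees, then the shift along the tool's x, y, z in cm, then the opening, from 0 (shut) to 1 (fully open). A call has 1 to 10 rows; each row shifts and turns the commanded pose from where the row before left it, along the tool's axes as they then stand; what a row does not reach is not made up. A row lasts 1/12 s, in which the tool goes at most 41.7 mm and 7.16 degrees, less where a joint would pass 70% of its speed; a pose out of reach is approached as far as the arm can. A call with a gripper value outside its range is refused whole. The fingers move at their own pace and stop on an object; "newtons" is the grip in N (left out, the last holds). Time passes only in rows, so rows that do not move let the fingers close. It gives the time, the measured TCP pose, the force, the opening and the grip force at its end, in the units of the state.
- r.observe(): the state, without advancing time (a new reading comes with each control period).
- r.grab_frame(name): name is "scene" or "top" or "wrist"; returns the picture (420x560x3 uint8, red, green, blue); there is no depth.
- r.camera_params(name): a dict with "K" (3x3 intrinsics, pixels), "R" (3x3) and "t" (3): a world point X has camera coordinates R X + t; the wrist camera has in their place "tool_from_camera" (4x4, takes a point from camera to tool coordinates, whose origin is the TCP and whose axes are the flange's). Camera axes: x right, y down, z forward; pixel columns grow to the right and rows downward; lengths in m; the calibration is good to about 2 mm. A picture is of the moment at which its call begins: read the wrist's pose just before it. camera_params takes no time and is no camera call.
- r.sign_off(): hands the job in; it is judged then, once.
Trained networks look in the newest picture that a camera, given by its name, has taken for a name from the list of things; names that differ only in an ending like _2 or _b are one class to them, and where a whole thing is asked for, a point or a joint stands for the part that bears it (a point fixed in the world has none). Each returns a list of dicts, best first, with "score" (0 to 1); they miss things now and then, are a little off and sometimes report something else, mostly with a low value. They report only what shows in the picture. A call takes as long as a camera call. They do not tell look-alikes from the thing itself.
- r.look_for(camera, label): "rect" ([left, top, width, height] in pixels, round what is visible of it).
- r.regions_of(camera, label): "mask" (420x560 bool, what is visible of it) and "rect" ([left, top, width, height] in pixels, round what is visible of it).
- r.place_of(camera, label): "at" ([column, row] in pixels: a listed point, or the origin of a listed thing).
The state is a dict: "clock": time; "joint_positions": joint angles; "joint_vel": joint speeds; "joint_efforts": joint torques, N m; "tcp_pos": TCP position; "tcp_rot": TCP orientation; "wrist_force": force on the tool from outside, world axes, zero at the start; "wrist_torque": the same for the moment, N m; "gripper_width": opening from 0.0 (shut) to 1.0 (fully open); "gripper_force": force on a finger pad.
Only numpy, scipy, OpenCV 4.12 (cv2) and the standard library are available. Lean on these libraries where they do the work, as an engineer would, in place of code of your own. Each camera call takes 0.05 s, during which the arm holds its last target. There are 200 camera calls.

## Task

The rinsed mixing slab was laid flat across the wire drain stand and a steel mug was left on it. Lift the mug off and set it upright on the bench beside the stand; then tip the slab up by its overhanging edge so that its lower edge sits in the stand's groove and it leans back against the sloping wires. Keep the mug upright throughout and do not disturb the other things on the bench.

Things in the scene. Friction and masses are not known exactly. Their poses are not given: they have to be found in the camera images.
- stand: Wire drain stand, fixed: three bent 6 mm steel wires (y = -45, 0, 45 mm) in a shallow grey drip tray (x -67 to 112, y -80 to 80 mm, rim 16 mm high). Origin on the bench; +x points from the side where the slab overhangs towards the sloping back wires (to the robot's right), z up. From x = -55 to 20 mm the wires form a level shelf, its top at z = 45 mm.
- groove (a point): Middle of the floor of the groove into which the wires dip behind the shelf: stand frame (38, 0, 31) mm. The groove is open from x = 29 to 48 mm and runs along y.
- wire_top (a point): Rounded top of the middle one of the sloping back wires: stand frame (93, 0, 142) mm. These wires rise from the back of the groove (x 51, z 32 mm) and slope back 20 degrees from vertical.
- slab: White ceramic mixing slab, 140 mm (its x) by 120 mm (its y) by 10 mm thick (its z), about 0.4 kg, loose. Origin at the centre of its underside. At the start it lies level on the stand's shelf, almost square, underside 45 mm above the bench; its -x edge overhangs the tray by 27 to 39 mm above free bench; its +x edge lies over the groove. A fixed tumbler stands left of it at x 0.525, y 0.558 m.
- mug: Small empty steel mug, outer diameter 64 mm at the rim and 56 mm at the foot, 70 mm high, 3 mm wall, about 0.14 kg, loose; at the start it stands on the slab. Origin at the centre of its underside, z up. Handle of 8 mm bar on its -x side, reaching 60 mm from the axis, between 10 and 64 mm high. Bench free within 60 mm of x 0.645, y 0.075 m.
- cast_work: Tan plaster dental cast, 52x67x26 mm, on the thin glass plate (6 mm thick, fixed, x above 0.605, y above 0.155) beyond the stand; leave alone.
- monomer_bottle: White plastic bottle with a thin nozzle, 47 mm wide, 148 mm high; leave alone.
- jar_b1: Small jar with cream lid, 36 mm wide, 43 mm high, on the bench to the right; leave alone.
Not all that is in view belongs to the job. There is more than one size of the mug; the one meant has the size given above.

How it is judged (in metres and radians):
On the way:
1. the mug stands upright on the bench beside the stand, let go, with the slab still flat on the stand (height (world z) of mug below 0.012 m and angle between mug's own z axis and vertical below 0.15 rad and horizontal distance between mug and stand below 0.4 m and contact force between the fingers and mug below 0.1 N and angle between the z axis of slab and the z axis of stand, either way round below 0.3 rad), for 0.2 s.
At the end, for the whole second after the job is handed in: Slab on edge in the groove, leaning back on the wires 11 to 34 degrees from vertical, at rest (centre in the stand frame: x 35 to 90, y within 40, z 75 to 115 mm); mug upright within 0.15 rad on the bench, at rest, within 0.40 m of the stand (angle between the z axis of slab and the x axis of stand, either way round between 0.2 and 0.6 rad and x of slab in the frame of stand between 0.035 and 0.09 m and y of slab in the frame of stand between -0.04 and 0.04 m and z of slab in the frame of stand between 0.075 and 0.115 m and contact force between slab and stand above 0.5 N and linear speed of each of slab, mug below 0.02 m/s and height (world z) of mug below 0.012 m and angle between mug's own z axis and vertical below 0.15 rad and horizontal distance between mug and stand below 0.4 m); the robot touches nothing.
It fails at once if the mug is tipped by more than 35 degrees (angle between mug's own z axis and vertical above 0.61 rad).
It fails at once if the cast, the bottle or the jar is moved by more than 25 mm (distance of any of cast_work, monomer_bottle, jar_b1 from where it was at the start of the episode above 0.025 m).
It also fails if it takes over 61 s, if anything falls off the work surface, if the arm or the gripper's body presses on something with over 40 N, if the wrist force passes 120 N, or if a joint passes its speed limit or range.

## Working session

There is one attempt and no reset: what is moved stays moved. The work goes in short steps, Python scripts to look and compute and a tool call to move; the robot and the scene stay as the last step left them, time stands still between calls to the robot, and variables do not carry over. Pictures are saved under pics/ and viewed, at most 10 in all, crops included, and the job is handed in when it is done.

Besides the shell and the picture viewer there is one more tool, called after "Emit:" as name(argument=value, ...) on one line, values as JSON. jog_arm: Moves the arm, as the interface text tells. Its arguments: {"type":"object","properties":{"series":{"type":"array","items":{"type":"array","items":{"type":"array","items":{"type":"number"}}}},"newtons":{"type":"number"}},"required":["series"]}

```bash
mkdir -p pics; cat > h.py <<'E'
import numpy as np, cv2
from rig import r
def ray(c,px):
    p=r.camera_params(c); K,R,t=map(np.array,(p["K"],p["R"],p["t"]))
    d=R.T@np.linalg.solve(K,[px[0],px[1],1.]); return -R.T@t, d/np.linalg.norm(d)
def atz(c,px,z):
    o,d=ray(c,px); return o+d*(z-o[2])/d[2]
def tri(rays):
    A=np.zeros((3,3));b=np.zeros(3)
    for o,d in rays:
        P=np.eye(3)-np.outer(d,d);A+=P;b+=P@o
    X=np.linalg.solve(A,b); return X,[np.linalg.norm((np.eye(3)-np.outer(d,d))@(X-o)) for o,d in rays]
def proj(c,X):
    p=r.camera_params(c);K,R,t=map(np.array,(p["K"],p["R"],p["t"])); q=K@(R@np.array(X)+t); return q[:2]/q[2]
E
python3 - <<'E'
from h import *
np.set_printoptions(precision=3,suppress=True)
ims=[]
for c in("scene","top"):
    im=r.grab_frame(c); cv2.imwrite(f"pics/{c}0.png",im[:,:,::-1])
    print(c,"cam at",ray(c,(280,210)))
    for l in("mug","slab","groove","wire_top","stand","cast_work","monomer_bottle","jar_b1"):
        print(l,[(np.round(d["at"],1).tolist(),round(d["score"],2)) for d in r.place_of(c,l)[:4]],[(np.round(d["rect"]).tolist(),round(d["score"],2)) for d in (r.look_for(c,l)[:4] if l in("mug","slab","stand") else [])])
print(r.observe())
E
```

```text
scene cam at (array([-0.114,  1.014,  0.858]), array([ 0.521, -0.653, -0.55 ]))
mug [([287.5, 336.1], 0.71), ([279.8, 269.2], 0.7), ([310.7, 238.4], 0.6)] [([266.0, 238.0, 29.0, 36.0], 0.89), ([276.0, 316.0, 25.0, 28.0], 0.86), ([305.0, 218.0, 13.0, 16.0], 0.47)]
slab [([280.8, 274.9], 0.92), ([289.6, 280.0], 0.5)] [([251.0, 256.0, 64.0, 44.0], 0.75)]
groove [([302.6, 263.5], 0.78), ([256.4, 201.9], 0.45)] []
wire_top [([315.8, 229.2], 0.78)] []
stand [([289.0, 285.2], 0.85)] [([277.0, 224.0, 60.0, 81.0], 0.92)]
cast_work [([213.5, 237.1], 0.55), ([316.8, 227.3], 0.33)] []
monomer_bottle [([250.8, 203.1], 0.81)] []
jar_b1 [([292.0, 198.4], 0.54)] []
top cam at (array([0.337, 0.162, 1.211]), array([ 0.189, -0.021, -0.982]))
mug [([221.7, 250.2], 0.91), ([167.8, 315.8], 0.79), ([312.2, 219.5], 0.78), ([228.4, 139.1], 0.58)] [([204.0, 234.0, 28.0, 42.0], 0.96), ([152.0, 306.0, 26.0, 28.0], 0.85), ([303.0, 208.0, 19.0, 25.0], 0.58)]
slab [([214.9, 259.5], 0.92)] [([185.0, 232.0, 64.0, 60.0], 0.91)]
groove [([245.3, 263.8], 0.92)] []
wire_top [([266.1, 260.3], 0.89)] []
stand [] [([200.0, 231.0, 75.0, 70.0], 0.59)]
cast_work [([230.0, 141.4], 0.71)] []
monomer_bottle [([317.6, 119.0], 0.73)] []
jar_b1 [([360.5, 148.8], 0.45)] []
{'clock': 1.2, 'joint_positions': array([66.005, 26.787, -0.663, 91.829,  0.343, 61.389, -3.225]), 'joint_vel': array([-0.075, -0.054, -0.033,  0.067, -0.029, -0.049,  0.035]), 'joint_efforts': array([ -0.001, -53.224,   0.021, -25.163,   0.012,   0.001,   0.   ]), 'tcp_pos': array([ 0.239, -0.605,  0.242]), 'tcp_rot': array([-179.998,    0.003,   21.527]), 'wrist_force': array([ 0.362,  0.467, -0.547]), 'wrist_torque': array([-0.05 , -0.073,  0.004]), 'gripper_force': 0.0, 'gripper_width': 1.0024549367875741}
```

```bash
python3 - <<'E'
from h import *
np.set_printoptions(precision=3,suppress=True)
P={"mugslab":((279.8,269.2),(221.7,250.2)),"mug_low":((287.5,336.1),(167.8,315.8)),"mug_far":((310.7,238.4),(312.2,219.5)),"slab":((280.8,274.9),(214.9,259.5)),"groove":((302.6,263.5),(245.3,263.8)),"wire_top":((315.8,229.2),(266.1,260.3)),"cast":((213.5,237.1),(230,141.4)),"bottle":((250.8,203.1),(317.6,119)),"jar":((292,198.4),(360.5,148.8))}
for k,(a,b) in P.items():
    X,e=tri([ray("scene",a),ray("top",b)]); print(k,X,np.array(e[:1]))
a=cv2.imread("pics/scene0.png")[180:360,180:380]; b=cv2.imread("pics/top0.png")[100:340,130:400]
a=cv2.resize(a,None,fx=2,fy=2.67); 
cv2.imwrite("pics/crop1.png",np.hstack([cv2.resize(a,(360,480)),cv2.resize(b,(440,480))]))
cv2.imwrite("pics/crop2.png",cv2.resize(cv2.imread("pics/top0.png")[215:305,175:285],None,fx=6,fy=6,interpolation=2))
E
```

```text
mugslab [0.473 0.283 0.046] [0.004]
mug_low [0.332 0.428 0.007] [0.003]
mug_far [ 0.534  0.053 -0.011] [0.007]
slab [0.453 0.301 0.049] [0.002]
groove [0.435 0.229 0.051] [0.004]
wire_top [0.431 0.178 0.142] [0.004]
cast [ 0.765  0.25  -0.001] [0.001]
bottle [ 0.81   0.016 -0.006] [0.004]
jar [ 0.709 -0.087  0.004] [0.002]
```

View pics/top0.png

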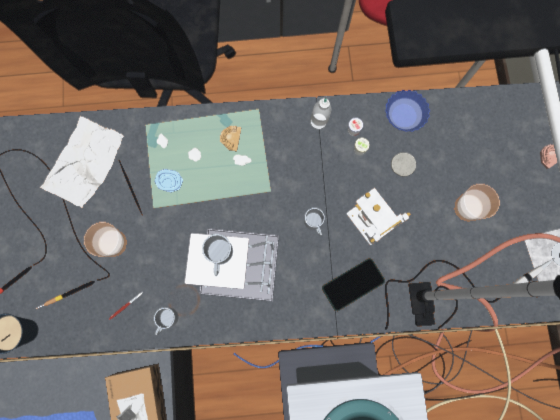

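View pics/scene0.png

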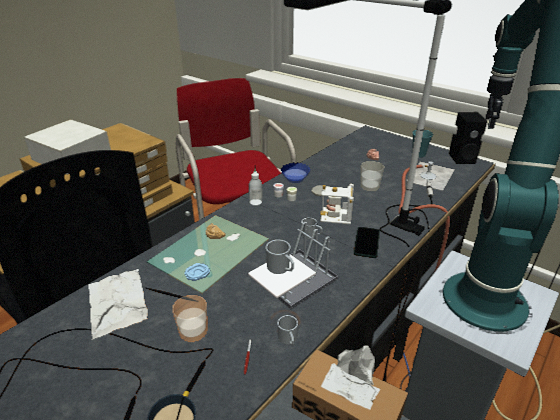

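View pics/crop2.png

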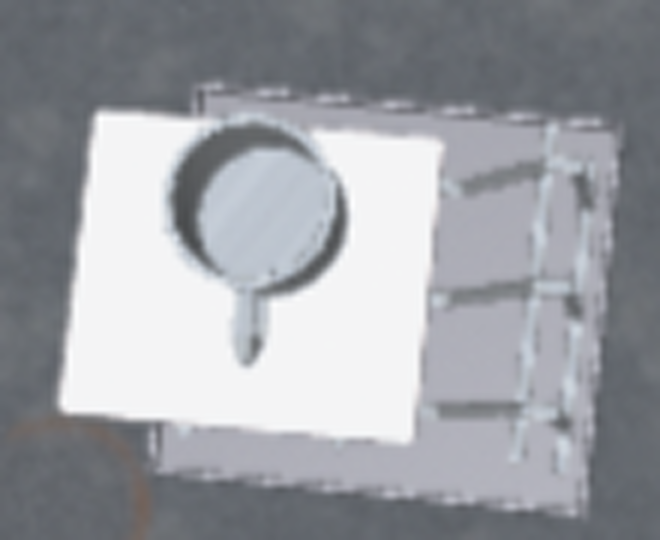

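The three mugs in the top view are at (218,250) on the slab with its handle toward the robot, (165,318) to the lower left and smaller, and (314,218) to the right. The one on the slab fits the description. The close crop shows it at crop (258,208) with the handle at (247,340), the white slab corners at (93,110), (443,142), (412,443) and (58,412), and the tray corners near (200,85), (620,130), (583,517) and (152,470).

```bash
python3 - <<'E'
from h import *
np.set_printoptions(precision=4,suppress=True)
f=lambda p:((p[0]+.5)/6+175-.5,(p[1]+.5)/6+215-.5)
print("slab z.055");S=np.array([atz("top",f(p),.055) for p in((93,110),(443,142),(412,443),(58,412))])
print(S,S.mean(0),np.linalg.norm(S-np.roll(S,-1,0),axis=1),np.degrees(np.arctan2(*(S[1]-S[0])[[1,0]])),np.degrees(np.arctan2(*(S[2]-S[3])[[1,0]])))
T=np.array([atz("top",f(p),.016) for p in((200,85),(620,128),(583,517),(152,470))])
print("tray",T,T.mean(0),np.linalg.norm(T-np.roll(T,-1,0),axis=1),np.degrees(np.arctan2(*(T[1]-T[0])[[1,0]])),np.degrees(np.arctan2(*(T[2]-T[3])[[1,0]])))
ax=(T[1]-T[0]+T[2]-T[3]);ax/=np.linalg.norm(ax);O=T.mean(0)-ax*.0225;print("origin",O,"groove",O+ax*.038,"wt",O+ax*.093)
L,Rr,U,D=[atz("top",f(p),.125) for p in((165,208),(348,208),(258,116),(258,298))]
print("rim",L,Rr,U,D,(L+Rr)/2,(U+D)/2)
h=atz("top",f((247,360)),.11);h2=atz("top",f((250,290)),.12);print("handle",h,h2)
for z in(.05,.12):print(proj("scene",[.473,.283,z]))
M=r.regions_of("scene","mug"); print([(m["rect"],m["mask"].sum()) for m in M])
o=r.regions_of("top","cast_work");print([(m["rect"],m["score"]) for m in o])
# stereo height of mug rim: top rim centre vs scene mask top
E
```

```text
slab z.055
[[0.5234 0.3564 0.055 ]
 [0.4978 0.2184 0.055 ]
 [0.3813 0.2397 0.055 ]
 [0.4057 0.3766 0.055 ]] [0.4521 0.2978 0.055 ] [0.1404 0.1185 0.139  0.1194] -100.4869217640561 -100.13113886464815
tray [[0.536  0.3183 0.016 ]
 [0.5024 0.1472 0.016 ]
 [0.3474 0.1764 0.016 ]
 [0.3816 0.3474 0.016 ]] [0.4419 0.2473 0.016 ] [0.1744 0.1577 0.1744 0.1571] -101.1273889874534 -101.30063220997026
origin [0.4462 0.2694 0.016 ] groove [0.4388 0.2321 0.016 ] wt [0.4281 0.1782 0.016 ]
rim [0.4729 0.32   0.125 ] [0.4667 0.2521 0.125 ] [0.5042 0.2832 0.125 ] [0.4365 0.2877 0.125 ] [0.4698 0.286  0.125 ] [0.4703 0.2854 0.125 ]
handle [0.4152 0.2951 0.11  ] [0.4401 0.291  0.12  ]
[278.4783 267.9358]
[278.4378 247.8508]
[([265.9, 240.6, 31.2, 34.8], np.int64(770)), ([303.2, 218.0, 12.2, 16.6], np.int64(155)), ([277.1, 314.6, 20.6, 26.9], np.int64(526)), ([251.0, 258.4, 63.0, 41.5], np.int64(1222))]
[([221.6, 125.1, 18.4, 26.5], 0.73)]
```

```bash
python3 - <<'E'
from h import *
np.set_printoptions(precision=3,suppress=True)
print("base",atz("scene",(407,222),0),atz("top",(423,303),0))
b=atz("top",(423,303),0)
for z in(0,.2,.4,.6,.8,.9):print(z,proj("scene",[b[0],b[1],z]),proj("top",[b[0],b[1],z]))
print("scene pole top",tri([ray("scene",(440,10)),ray("top",(590,275))]))
for q in((425,293),(480,292),(555,281)):print(q,atz("top",q,.3))
E
python3 - <<'E'
from h import *
a=cv2.imread("pics/scene0.png")[0:240,270:560]; b=cv2.imread("pics/top0.png")[200:340,330:560]
cv2.imwrite("pics/pole.png",np.vstack([cv2.resize(a,(362,300)),cv2.resize(b,(362,220))]).repeat(1,0))
E
```

```text
base [ 0.319 -0.214  0.   ] [ 0.309 -0.189  0.   ]
0 [406.604 226.47 ] [423. 303.]
0.2 [416.944 173.114] [451.693 302.675]
0.4 [429.119 110.292] [494.555 302.188]
0.6 [443.664  35.238] [565.523 301.383]
0.8 [461.346 -56.006] [705.73  299.793]
0.9 [ 471.7  -109.43] [843.676 298.228]
scene pole top (array([ 0.335, -0.192,  0.656]), [np.float64(0.00316199883434217), np.float64(0.00316199883434225)])
(425, 293) [ 0.333 -0.108  0.3  ]
(480, 292) [ 0.326 -0.209  0.3  ]
(555, 281) [ 0.333 -0.35   0.3  ]
```

View pics/pole.png

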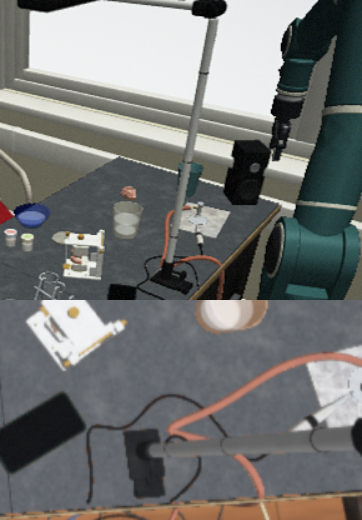

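The pole crop shows a lamp pole whose base is at scene (407,222), rising to a joint at (438,4). Its arm then runs left to about (290,2). The pole stands between the arm's start and the job, so I need to pass over it or inside it.

```bash
python3 - <<'E'
from h import *
np.set_printoptions(precision=3,suppress=True)
for z in(.62,.66,.7,.75): print(z,"arm end",atz("scene",(300,3),z),"mid",atz("scene",(400,5),z), proj("top",atz("scene",(300,3),z)),proj("top",atz("scene",(400,5),z)))
for a,b in(((300,3),(545,60)),((300,3),(558,120)),((340,3),(558,120))):print(tri([ray("scene",a),ray("top",b)]))
print(proj("top",[.335,-.192,.67]))
im=r.grab_frame("wrist");cv2.imwrite("pics/w0.png",im[:,:,::-1]);print(r.camera_params("wrist")["tool_from_camera"])
a=cv2.imread("pics/scene0.png")[0:60,270:470]; b=cv2.imread("pics/top0.png")[20:320,480:560]
cv2.imwrite("pics/lamp.png",np.hstack([cv2.resize(np.vstack([a,a*0+80]),(480,288)),cv2.resize(b,(80*288//300,288)),cv2.resize(im[:,:,::-1],(238,288))]))
E
```

```text
0.62 arm end [ 0.815 -0.256  0.62 ] mid [ 0.546 -0.42   0.62 ] [544.564 -71.184] [712.865  97.83 ]
0.66 arm end [ 0.659 -0.042  0.66 ] mid [ 0.435 -0.179  0.66 ] [417.583  26.833] [563.84  191.158]
0.7 arm end [0.502 0.172 0.7  ] mid [0.324 0.063 0.7  ] [255.511 151.935] [376.036 308.772]
0.75 arm end [0.307 0.439 0.75 ] mid [0.185 0.364 0.75 ] [-23.209 367.078] [ 59.212 507.186]
(array([ 0.662, -0.161,  0.645]), [np.float64(0.06763753589408132), np.float64(0.0676375358940814)])
(array([ 0.593, -0.118,  0.669]), [np.float64(0.09873393721696616), np.float64(0.09873393721696624)])
(array([ 0.559, -0.168,  0.656]), [np.float64(0.044237359061255865), np.float64(0.04423735906125596)])
[600.177 276.526]
[[-0.    -0.964 -0.267  0.067]
 [ 1.    -0.     0.    -0.   ]
 [-0.    -0.267  0.964 -0.131]
 [ 0.     0.     0.     1.   ]]
```

View pics/lamp.png

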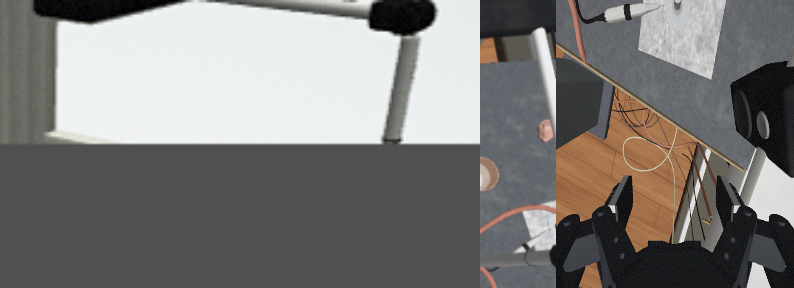

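The lamp arm is at about z 0.65, over x 0.33–0.7 and y about -0.17. I'll pass over the pole with the arm high.

Emit:
jog_arm(series=[[[0,0,0,0,-1.3,-3.9,1],[0,0,0,0,-1.3,-3.9,1],[0,0,0,0,-1.3,-3.9,1],[0,0,0,0,-1.3,-3.9,1],[0,0,0,0,-1.3,-3.9,1],[0,0,0,0,-1.3,-3.9,1],[0,0,0,0,-1.3,-3.9,1],[0,0,0,0,-1.3,-3.9,1],[0,0,0,0,-1.3,-3.9,1],[0,0,0,0,-1.3,-3.9,1]]])

```text
clock: 2.18
tcp_pos: [0.1903, -0.4825, 0.6346]
tcp_rot: [179.9, -0.0, 21.5]
wrist_force: [0.8, -0.4, -0.3]
gripper_width: 0.997
gripper_force: 0.0
```

Emit:
jog_arm(series=[[[0,0,0,0,-1.3,-3.9,1],[0,0,0,0,-1.3,-3.9,1],[0,0,0,0,-1.3,-3.9,1],[0,0,0,0,-0.5,-3.9,1],[0,0,0,0,0,-3.9,1],[0,0,0,0,0,0,1]]])

```text
clock: 2.68
tcp_pos: [0.1822, -0.4516, 0.7012]
tcp_rot: [173.8, 0.0, 21.8]
wrist_force: [0.1, 0.5, -0.5]
gripper_width: 1.001
gripper_force: 0.0
```

```bash
python3 -c "
from rig import r
s=r.observe();print({k:s[k] for k in('clock','joint_positions','tcp_pos','tcp_rot','wrist_force')})"
```

```text
{'clock': 2.6833, 'joint_positions': array([ 31.20775025,  -0.18454372,  33.00771962,  68.41042349,
         0.56785454, 105.53719613,  -3.76669183]), 'tcp_pos': array([ 0.18219649, -0.45155204,  0.70122589]), 'tcp_rot': array([1.73777686e+02, 1.89910527e-02, 2.18297185e+01]), 'wrist_force': array([ 0.0514837 ,  0.49667648, -0.48592637])}
```

Emit:
jog_arm(series=[[[-6,0,0,0,0,-1,1],[-6,0,0,0,0,-2,1],[-6,0,0,0,0,-2,1],[-6,0,0,0,0,-2,1],[-6,0,0,0,0,-2,1],[-6,0,0,0,0,-2,1],[0,0,0,0,0,-2,1],[0,0,0,0,0,0,1]]])

```text
clock: 3.35
tcp_pos: [0.1612, -0.4094, 0.8065]
tcp_rot: [142.8, -0.0, 21.5]
wrist_force: [-1.0, 1.1, 0.3]
gripper_width: 0.999
gripper_force: 0.0
```

```bash
python3 -c "
from rig import r
s=r.observe();print({k:s[k] for k in('clock','joint_positions','tcp_pos','tcp_rot','wrist_force')})"
```

```text
{'clock': 3.35, 'joint_positions': array([ 49.03233193, -17.61961407,   6.56301657,  76.2536285 ,
         9.55656307,  84.65885967, -10.33783938]), 'tcp_pos': array([ 0.16123008, -0.40939838,  0.80646554]), 'tcp_rot': array([ 1.42774844e+02, -4.88586995e-02,  2.14755056e+01]), 'wrist_force': array([-0.98907761,  1.11514784,  0.31190602])}
```

Emit:
jog_arm(series=[[[0,3,-4,3.8,0,0,1],[0,3,-4,3.8,0,0,1],[0,3,-4,3.8,0,0,1],[0,3,-4,3.8,0,0,1],[0,3,-4,3.8,0,0,1],[0,3,-4,3.8,0,0,1],[0,3,-4,3.8,0,0,1],[0,3,-4,3.8,0,0,1],[0,3,-4,3.8,0,0,1],[0,3,-4,3.8,0,0,1]]])

```text
clock: 4.18
tcp_pos: [0.4283, -0.153, 0.8022]
tcp_rot: [143.2, 0.0, 71.8]
wrist_force: [-0.2, 0.0, 0.3]
gripper_width: 1.0
gripper_force: 0.0
```

Emit:
jog_arm(series=[[[0,3,-4,3.8,0,0,1],[0,3,-4,3.8,0,0,1],[0,3,-4,3.8,0,0,1],[0,3,-4,3.8,0,0,1],[0,3,-4,3.8,0,0,1],[0,3,-4,3.8,0,0,1],[0,3,-4,3.8,0,0,1],[0,3,-4,3.8,0,0,1],[0,3,-4,3.8,0,0,1],[0,0,0,0,0,0,1]]])

```text
clock: 5.02
tcp_pos: [0.4147, 0.1853, 0.803]
tcp_rot: [143.1, 0.1, 117.3]
wrist_force: [-0.2, 0.3, 1.1]
gripper_width: 1.0
gripper_force: 0.0
```

```bash
cat > st.py <<'E'
from rig import r
import numpy as np
np.set_printoptions(precision=3,suppress=True)
s=r.observe();print(s['clock'],s['joint_positions'],s['tcp_pos'],s['tcp_rot'],s['wrist_force'],s['wrist_torque'],s['gripper_width'],s['gripper_force'])
E
python3 st.py
```

```text
5.0167 [ 12.997 -15.633 -24.698  73.96  -14.997  83.891  11.056] [0.415 0.185 0.803] [143.088   0.113 117.32 ] [-0.211  0.336  1.102] [-0.238  0.574 -0.006] 0.999527581311945 0.0
```

```bash
cat > go.py <<'E'
import sys,numpy as np
from scipy.linalg import logm
from scipy.spatial.transform import Rotation as Ro
from rig import r
# usage: go.py x y z roll pitch yaw [N]; rows: turn(deg) & shift(cm) in tool axes
v=list(map(float,sys.argv[1:7])); s=r.observe()
def T(p,e):
    M=np.eye(4);M[:3,:3]=Ro.from_euler('xyz',e,degrees=True).as_matrix();M[:3,3]=p;return M
D=np.linalg.inv(T(s['tcp_pos'],s['tcp_rot']))@T(v[:3],v[3:])
w=Ro.from_matrix(D[:3,:3]).as_rotvec(degrees=True)
N=int(sys.argv[7]) if len(sys.argv)>7 else int(np.ceil(max(np.linalg.norm(w)/6.5,np.linalg.norm(D[:3,3])/.038,1)))
R1=Ro.from_rotvec(w/N,degrees=True).as_matrix()
A=sum(np.linalg.matrix_power(R1,k) for k in range(N))
np.set_printoptions(precision=3,suppress=True)
print("pose",s['clock'],s['tcp_pos'],s['tcp_rot'],"N",N,"turn/row",w/N,"shift/row cm (shift first)",np.linalg.solve(A,D[:3,3])*100,"(turn first)",np.linalg.solve(R1@A,D[:3,3])*100)
E
python3 go.py .470 .2855 .22 180 0 170
```

```text
pose 5.0167 [0.415 0.185 0.803] [143.088   0.113 117.32 ] N 16 turn/row [ 2.137  1.066 -3.172] shift/row cm (shift first) [ 0.494 -0.541  3.724] (turn first) [ 0.45  -0.376  3.75 ]
```

Emit:
jog_arm(series=[[[2.1,1.1,-3.2,0.5,-0.5,3.7,1],[2.1,1.1,-3.2,0.5,-0.5,3.7,1],[2.1,1.1,-3.2,0.5,-0.5,3.7,1],[2.1,1.1,-3.2,0.5,-0.5,3.7,1],[2.1,1.1,-3.2,0.5,-0.5,3.7,1],[2.1,1.1,-3.2,0.5,-0.5,3.7,1],[2.1,1.1,-3.2,0.5,-0.5,3.7,1],[2.1,1.1,-3.2,0.5,-0.5,3.7,1],[2.1,1.1,-3.2,0.5,-0.5,3.7,1],[2.1,1.1,-3.2,0.5,-0.5,3.7,1]]])

```text
clock: 5.85
tcp_pos: [0.4924, 0.2773, 0.448]
tcp_rot: [166.1, 4.0, 150.2]
wrist_force: [1.0, 0.4, -0.1]
gripper_width: 1.002
gripper_force: 0.0
```

Emit:
jog_arm(series=[[[2.1,1.1,-3.2,0.5,-0.5,3.7,1],[2.1,1.1,-3.2,0.5,-0.5,3.7,1],[2.1,1.1,-3.2,0.5,-0.5,3.7,1],[2.1,1.1,-3.2,0.5,-0.5,3.7,1],[2.1,1.1,-3.2,0.5,-0.5,3.7,1],[0,0,0,0,0,0,1]]])

```text
clock: 6.35
tcp_pos: [0.4776, 0.2858, 0.2551]
tcp_rot: [177.8, 0.2, 166.8]
wrist_force: [-0.4, -1.7, -0.2]
gripper_width: 0.998
gripper_force: 0.0
```

```bash
python3 st.py; python3 go.py .470 .2855 .20 180 0 170; python3 - <<'E'
from h import *
np.set_printoptions(precision=3,suppress=True)
from scipy.spatial.transform import Rotation as Ro
s=r.observe(); im=r.grab_frame("wrist"); cv2.imwrite("pics/w1.png",im[:,:,::-1])
p=r.camera_params("wrist");T=np.array(p["tool_from_camera"]);K=np.array(p["K"]);Rt=Ro.from_euler('xyz',s['tcp_rot'],degrees=True).as_matrix()
for X in([.470,.2855,.125],[.470,.2855,.055],[.414,.295,.11]):
    q=T[:3,:3].T@(Rt.T@(np.array(X)-s['tcp_pos'])-T[:3,3]);q=K@q;print(q[:2]/q[2])
print([(d["at"],d["score"]) for d in r.place_of("wrist","mug")],[(d["rect"],d["score"]) for d in r.look_for("wrist","mug")])
E
```

```text
6.35 [ -3.416  20.913 -37.381 103.648  13.382  58.293  31.181] [0.478 0.286 0.255] [177.839   0.22  166.847] [-0.439 -1.714 -0.195] [-0.097  0.047 -0.015] 0.9977672673715764 0.0
pose 6.35 [0.478 0.286 0.255] [177.839   0.22  166.847] N 2 turn/row [ 1.077  0.14  -1.574] shift/row cm (shift first) [ 0.378 -0.174  2.748] (turn first) [ 0.375 -0.112  2.752]
[270.159 190.461]
[269.217 174.745]
[265.145 118.263]
[([371.3, 6.8], 0.89), ([271.0, 178.1], 0.88), ([103.3, 258.0], 0.67)] [([59.1, 237.0, 59.6, 63.5], 0.77), ([352.9, 0.0, 60.5, 31.0], 0.59), ([233.5, 115.0, 79.8, 117.9], 0.56)]
```

View pics/w1.png

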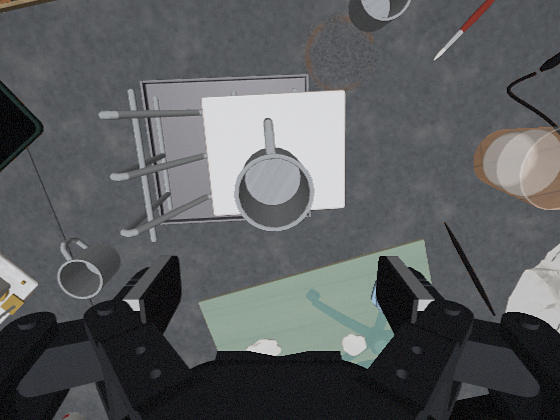

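The wrist view shows the mug rim centred at (274,190) on the slab, with the handle at (268,125) and the fingers straddling it in line. That is within about 3 mm of the two-camera estimate.

```bash
python3 go.py .470 .287 .150 180 0 170 4;
```

```text
pose 6.5 [0.482 0.289 0.265] [177.168   0.983 166.62 ] N 4 turn/row [ 0.701  0.266 -0.839] shift/row cm (shift first) [ 0.316 -0.193  2.86 ] (turn first) [ 0.305 -0.153  2.864]
```

Emit:
jog_arm(series=[[[0.7,0.3,-0.8,0.3,-0.2,2.9,1],[0.7,0.3,-0.8,0.3,-0.2,2.9,1],[0.7,0.3,-0.8,0.3,-0.2,2.9,1],[0.7,0.3,-0.8,0.3,-0.2,2.9,1],[0,0,0,0,0,0,1],[0,0,0,0,0,0,1],[0,0,0,0,0,0,1]]])

```text
clock: 7.08
tcp_pos: [0.4716, 0.2873, 0.1506]
tcp_rot: [179.9, 0.1, 169.9]
wrist_force: [-0.0, -0.1, 1.5]
gripper_width: 1.0
gripper_force: 0.0
```

```bash
python3 go.py .470 .287 .087 180 0 170 4;
```

```text
pose 7.0833 [0.472 0.287 0.151] [179.878   0.062 169.875] N 4 turn/row [ 0.031  0.016 -0.031] shift/row cm (shift first) [ 0.038 -0.017  1.591] (turn first) [ 0.038 -0.016  1.591]
```

Emit:
jog_arm(series=[[[0,0,0,0.1,0,1.6,1],[0,0,0,0,0,1.6,1],[0,0,0,0,0,1.6,1],[0,0,0,0,0,1.6,1],[0,0,0,0,0,0,1],[0,0,0,0,0,0,0.8],[0,0,0,0,0,0,0.6],[0,0,0,0,0,0,0.5],[0,0,0,0,0,0,0.5],[0,0,0,0,0,0,0.5]]], newtons=30)

```text
clock: 7.92
tcp_pos: [0.47, 0.2876, 0.0862]
tcp_rot: [179.9, 0.0, 169.9]
wrist_force: [-0.0, -0.3, 6.6]
gripper_width: 0.756
gripper_force: 32.4
```

Emit:
jog_arm(series=[[[0,0,0,0,0,0,0.5],[0,0,0,0,0,0,0.5],[0,0,0,0,0,-0.5,0.5],[0,0,0,0,0,-1,0.5],[0,0,0,0,0,-1.5,0.5],[0,0,0,0,0,0,0.5],[0,0,0,0,0,0,0.5]]])

```text
clock: 8.5
tcp_pos: [0.4692, 0.2868, 0.1148]
tcp_rot: [180.0, -0.1, 169.9]
wrist_force: [-0.8, -0.5, -2.2]
gripper_width: 0.75
gripper_force: 33.6
```

```bash
python3 st.py; python3 go.py .5575 .18 .24 180 0 170; python3 - <<'E'
from h import *
im=r.grab_frame("scene");im2=r.grab_frame("wrist")
cv2.imwrite("pics/m1.png",np.hstack([cv2.resize(im[190:320,220:360,::-1],(400,372)),cv2.resize(im2[:,:,::-1],(400,372))]))
E
```

```text
8.5 [ -9.319  31.46  -32.609 109.796  23.196  45.39   25.244] [0.469 0.287 0.115] [179.994  -0.063 169.944] [-0.796 -0.508 -2.192] [ 0.037 -0.075 -0.026] 0.7500773790879035 33.58915261924267
pose 8.5 [0.469 0.287 0.115] [179.994  -0.063 169.944] N 5 turn/row [ 0.001 -0.013 -0.011] shift/row cm (shift first) [-2.109 -1.795 -2.506] (turn first) [-2.109 -1.796 -2.505]
```

View pics/m1.png

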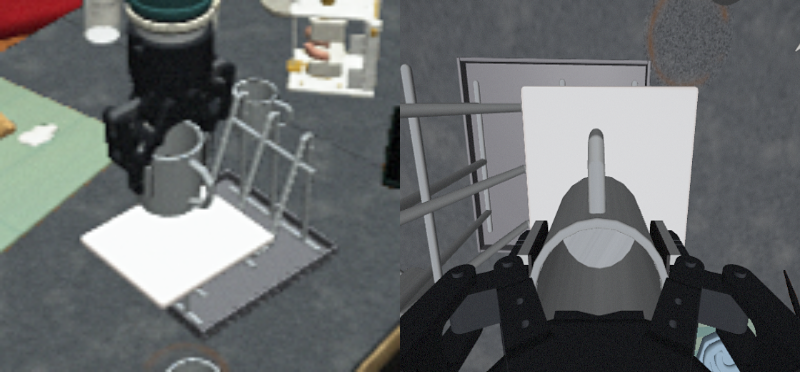

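The mug is held upright above the slab, which is still flat: scene crop at (175,165), wrist rim at (600,270). Next I carry it over to its place.

Emit:
jog_arm(series=[[[0,0,0,0,0,-2.5,0.5],[0,0,0,0,0,-3.5,0.5],[0,0,0,0,0,-3.5,0.5],[0,0,0,0,0,-2.5,0.5],[0,0,0,-1.6,-1.3,0,0.5],[0,0,0,-2.6,-2.2,0,0.5],[0,0,0,-2.6,-2.2,0,0.5],[0,0,0,-2.6,-2.2,0,0.5],[0,0,0,-2.6,-2.2,0,0.5],[0,0,0,-2.6,-2.2,0,0.5]]])

```text
clock: 9.43
tcp_pos: [0.5916, 0.1384, 0.2323]
tcp_rot: [-179.9, -0.3, 170.0]
wrist_force: [0.4, -0.2, -2.0]
gripper_width: 0.751
gripper_force: 34.4
```

Emit:
jog_arm(series=[[[0,0,0,-2.6,-2.2,0,0.5],[0,0,0,-2.6,-2.2,0,0.5],[0,0,0,-1.2,-0.7,0,0.5],[0,0,0,0,0,0,0.5],[0,0,0,0,0,0,0.5]]])

```text
clock: 9.85
tcp_pos: [0.6449, 0.0783, 0.2317]
tcp_rot: [-179.9, -0.3, 169.9]
wrist_force: [0.2, 1.5, -0.8]
gripper_width: 0.748
gripper_force: 34.4
```

```bash
python3 st.py; python3 go.py .645 .075 .036 180 0 170
```

```text
9.85 [ 12.277  31.541 -31.506  90.564  17.734  63.291  56.311] [0.645 0.078 0.232] [-179.927   -0.331  169.89 ] [ 0.16   1.461 -0.847] [0.079 0.024 0.02 ] 0.7480571410631789 34.39610179513693
pose 9.85 [0.645 0.078 0.232] [-179.927   -0.331  169.89 ] N 6 turn/row [-0.012 -0.055 -0.018] shift/row cm (shift first) [-0.022 -0.052  3.262] (turn first) [-0.018 -0.053  3.262]
```

Emit:
jog_arm(series=[[[0,0,0,0,-0.1,3,0.5],[0,0,0,0,-0.1,3.5,0.5],[0,0,0,0,-0.1,3.5,0.5],[0,0,0,0,0,3.5,0.5],[0,0,0,0,0,3,0.5],[0,0,0,0,0,2,0.5],[0,0,0,0,0,1,0.5],[0,0,0,0,0,0,0.5],[0,0,0,0,0,0,0.5]]])

```text
clock: 10.6
tcp_pos: [0.644, 0.0771, 0.0386]
tcp_rot: [-180.0, -0.2, 170.1]
wrist_force: [-0.1, 0.1, -0.5]
gripper_width: 0.748
gripper_force: 34.4
```

Emit:
jog_arm(series=[[[0,0,0,0,0,0.2,0.5],[0,0,0,0,0,0.2,0.5],[0,0,0,0,0,0.2,0.5],[0,0,0,0,0,0,0.5],[0,0,0,0,0,0,0.5]]])

```text
clock: 11.02
tcp_pos: [0.6444, 0.0754, 0.0325]
tcp_rot: [-179.9, -0.2, 170.0]
wrist_force: [-0.1, -0.4, -1.8]
gripper_width: 0.746
gripper_force: 34.4
```

Emit:
jog_arm(series=[[[0,0,0,0,0,0.15,0.5],[0,0,0,0,0,0.1,0.5],[0,0,0,0,0,0,0.5],[0,0,0,0,0,0,0.5]]])

```text
clock: 11.35
tcp_pos: [0.6446, 0.0755, 0.0319]
tcp_rot: [-179.9, -0.1, 170.0]
wrist_force: [-5.6, -1.8, 12.9]
gripper_width: 0.75
gripper_force: 35.2
```

Emit:
jog_arm(series=[[[0,0,0,0,0,0,0.8],[0,0,0,0,0,0,0.9],[0,0,0,0,0,0,1],[0,0,0,0,0,0,1],[0,0,0,0,0,0,1],[0,0,0,0,0,-1,1],[0,0,0,0,0,-2.5,1],[0,0,0,0,0,-3.8,1],[0,0,0,0,0,-3.8,1],[0,0,0,0,0,-3.8,1]]])

```text
clock: 12.18
tcp_pos: [0.6443, 0.0758, 0.1806]
tcp_rot: [-179.9, -0.2, 170.0]
wrist_force: [1.4, -1.1, 0.5]
gripper_width: 0.995
gripper_force: 0.0
```

Emit:
jog_arm(series=[[[0,0,0,0,0,-3.8,1],[0,0,0,0,0,-3.8,0.7],[0,0,0,0,0,-2,0.6],[0,0,0,0,0,0,0.6]]])

```text
clock: 12.52
tcp_pos: [0.6475, 0.0769, 0.2818]
tcp_rot: [179.9, 0.4, 170.0]
wrist_force: [0.5, -0.3, 1.2]
gripper_width: 0.608
gripper_force: 0.0
```

```bash
python3 st.py; python3 - <<'E'
from h import *
np.set_printoptions(precision=3,suppress=True)
im=r.grab_frame("scene");
a=r.place_of("scene","mug");r.grab_frame("top");t=r.grab_frame("top")
b=r.place_of("top","mug")
for d in a: print("scene",d["at"],d["score"],atz("scene",d["at"],0))
for d in b: print("top",d["at"],d["score"],atz("top",d["at"],0))
w=cv2.inRange(t[215:305,175:285],(225,225,225),(255,255,255));c=max(cv2.findContours(w,0,2)[0],key=cv2.contourArea)
R=cv2.boxPoints(cv2.minAreaRect(c))+[175,215];S=np.array([atz("top",p,.055) for p in R]);print(S,S.mean(0))
cv2.imwrite("pics/m2.png",np.hstack([cv2.resize(im[170:320,220:370,::-1],(390,390)),cv2.resize(t[170:310,170:330,::-1],(400,390))]))
E
```

```text
12.5167 [ 13.131  28.916 -32.552  87.816  16.436  67.647  57.62 ] [0.647 0.077 0.282] [179.901   0.407 169.975] [ 0.522 -0.273  1.152] [ 0.026  0.004 -0.037] 0.6081207128708096 0.0
scene [278.4, 226.5] 0.98 [0.64  0.075 0.   ]
scene [283.1, 337.4] 0.84 [0.339 0.432 0.   ]
scene [306.5, 236.3] 0.77 [ 0.536  0.061 -0.   ]
top [314.7, 221.1] 0.94 [0.534 0.051 0.   ]
top [302.8, 180.5] 0.85 [0.641 0.071 0.   ]
top [166.9, 317.3] 0.65 [0.331 0.433 0.   ]
[[0.406 0.376 0.055]
 [0.524 0.358 0.055]
 [0.498 0.219 0.055]
 [0.381 0.239 0.055]] [0.452 0.298 0.055]
```

View pics/m2.png

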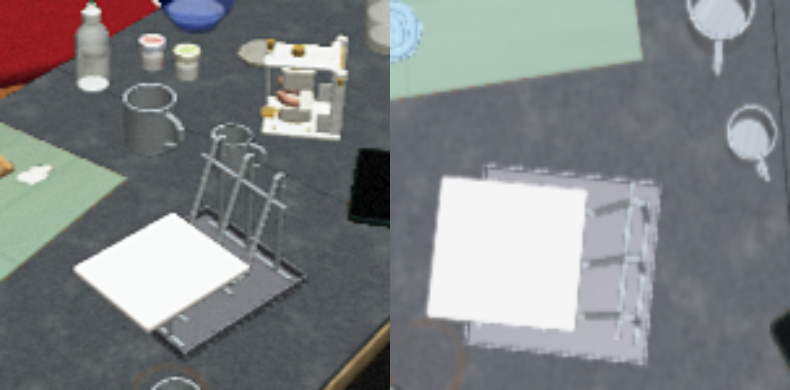

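The mug stands upright on the bench at scene crop (150,118), near (0.641, 0.073). The slab is unmoved and flat, with its top-view centre at crop (507,253). Next I go to the overhanging edge.

```bash
python3 go.py .4586 .4352 .32 -120 0 168.8
```

```text
pose 12.7667 [0.644 0.075 0.273] [-179.87    -0.336  169.964] N 11 turn/row [5.442 0.028 0.112] shift/row cm (shift first) [ 2.264  2.501 -1.783] (turn first) [ 2.269  2.316 -2.01 ]
```

Emit:
jog_arm(series=[[[5.4,0,0.1,2.3,2.4,-1.9,0.5],[5.4,0,0.1,2.3,2.4,-1.9,0.5],[5.4,0,0.1,2.3,2.4,-1.9,0.47],[5.4,0,0.1,2.3,2.4,-1.9,0.47],[5.4,0,0.1,2.3,2.4,-1.9,0.47],[5.4,0,0.1,2.3,2.4,-1.9,0.47],[5.4,0,0.1,2.3,2.4,-1.9,0.47],[5.4,0,0.1,2.3,2.4,-1.9,0.47],[0,0,0,0,0,0,0.47],[0,0,0,0,0,0,0.47]]])

```text
clock: 13.6
tcp_pos: [0.5209, 0.2986, 0.3449]
tcp_rot: [-141.1, -0.7, 169.6]
wrist_force: [-0.1, -0.0, -0.9]
gripper_width: 0.467
gripper_force: 0.0
```

```bash
python3 st.py; python3 go.py .4586 .4352 .30 -120 0 168.8
```

```text
13.6 [-37.892  34.767  -9.225  74.614  25.305 104.787  31.76 ] [0.521 0.299 0.345] [-141.062   -0.744  169.551] [-0.064 -0.004 -0.939] [ 0.623 -0.139 -0.028] 0.4672928809228217 0.0
pose 13.6 [0.521 0.299 0.345] [-141.062   -0.744  169.551] N 5 turn/row [4.211 0.018 0.212] shift/row cm (shift first) [ 1.728  2.345 -1.192] (turn first) [ 1.737  2.245 -1.36 ]
```

Emit:
jog_arm(series=[[[4.2,0,0.2,1.7,2.3,-1.3,0.47],[4.2,0,0.2,1.7,2.3,-1.3,0.47],[4.2,0,0.2,1.7,2.3,-1.3,0.47],[4.2,0,0.2,1.7,2.3,-1.3,0.47],[4.2,0,0.2,1.7,2.3,-1.3,0.47],[0,0,0,0,0,0,0.47],[0,0,0,0,0,0,0.47]]])

```text
clock: 14.18
tcp_pos: [0.5055, 0.3261, 0.2965]
tcp_rot: [-130.7, -4.6, 167.3]
wrist_force: [-0.4, 0.3, -0.2]
gripper_width: 0.475
gripper_force: 0.0
```

```bash
python3 st.py; python3 go.py .4586 .4352 .20 -120 0 168.8
```

```text
14.1833 [-69.092  48.994  42.862  72.653   2.705 105.435  52.455] [0.506 0.326 0.296] [-130.704   -4.614  167.264] [-0.367  0.328 -0.15 ] [ 0.736 -0.238 -0.015] 0.47486974390767506 0.0
pose 14.1833 [0.506 0.326 0.296] [-130.704   -4.614  167.264] N 5 turn/row [ 2.152 -0.785  0.576] shift/row cm (shift first) [ 1.288  2.757 -0.373] (turn first) [ 1.309  2.728 -0.493]
```

J6 is at its limit. I'll fit a kinematic model from the recorded samples, so I can see which approach angles are reachable.

```bash
cat > kin.py <<'E'
import numpy as np, itertools, pickle, os
from scipy.optimize import least_squares
from scipy.spatial.transform import Rotation as Ro
lo=np.array([-144.91,-17.63,-89.93,15.96,-74.01,8.47,-167.45]);hi=np.array([144.91,115.5,88.59,139.68,254.01,105.57,167.45])
Q=[([66.005,26.787,-.663,91.829,.343,61.389,-3.225],(.239,-.605,.242),(180,0,21.527)),
([31.208,-.185,33.008,68.410,.568,105.537,-3.767],(.1822,-.45155,.70123),(173.78,.019,21.83)),
([49.032,-17.620,6.563,76.254,9.557,84.659,-10.338],(.16123,-.4094,.80647),(142.775,-.049,21.476)),
([12.997,-15.633,-24.698,73.96,-14.997,83.891,11.056],(.415,.185,.803),(143.088,.113,117.32)),
([-3.416,20.913,-37.381,103.648,13.382,58.293,31.181],(.478,.286,.255),(177.839,.22,166.847)),
([-9.319,31.46,-32.609,109.796,23.196,45.39,25.244],(.469,.287,.115),(179.994,-.063,169.944)),
([12.277,31.541,-31.506,90.564,17.734,63.291,56.311],(.645,.078,.232),(-179.927,-.331,169.89)),
([-37.892,34.767,-9.225,74.614,25.305,104.787,31.76],(.521,.299,.345),(-141.062,-.744,169.551)),
([-69.092,48.994,42.862,72.653,2.705,105.435,52.455],(.506,.326,.296),(-130.704,-4.614,167.264))]
def E(ax,a): return Ro.from_euler(ax,a,degrees=True).as_matrix()
def fk(q,p,s,pts=False):
    R=E('z',p[0]);x=np.array([0,0,p[1]]);P=[x]
    R=R@E('z',s[0]*q[0])@E('y',q[1]);x=x+R@[p[2],0,p[3]]
    R=R@E('z',s[1]*q[2]);x=x+R@[p[9],0,0];P.append(x);R=R@E('y',q[3]);x=x+R@[p[4],0,p[5]]
    R=R@E('z',s[2]*q[4]);P.append(x);R=R@E('y',q[5]);P.append(x+R@[p[6],0,0]);x=x+R@[p[6],0,p[7]]
    R=R@E('z',s[3]*q[6]+p[8]);P.append(x)
    return (x,R,P) if pts else (x,R)
def fit():
    best=None
    for s in itertools.product((1,-1),repeat=4):
      for b in(0,180,-90,90):
       for c in (0,90,180,-90):
        def f(p):
            o=[]
            for q,x,e in Q:
                X,R=fk(q,p,s);o+=list((X-x)*10)+list((R-E('xyz',e)).ravel()*1)
            return o
        l=least_squares(f,[b,.35,0,.4,0,.4,.05,.2,c,0],max_nfev=25)
        if best is None or l.cost<best[0]: best=(l.cost,l.x,s)
    return best
if not os.path.exists('kin.pkl'): pickle.dump(fit(),open('kin.pkl','wb'))
C,p,s=pickle.load(open('kin.pkl','rb'))
def ik(x,Rt,q0s,w=0):
    best=None
    for q0 in q0s:
        f=lambda q:np.r_[(fk(q,p,s)[0]-x)*20,(fk(q,p,s)[1]-Rt).ravel()*2]
        l=least_squares(f,np.clip(q0,lo+.5,hi-.5),bounds=(lo,hi),max_nfev=60,x_scale=50.)
        if best is None or l.cost<best[0]: best=(l.cost,l.x)
        if best[0]<1e-6: break
    return best
O=np.array([.4462,.2694,0]);sx=np.array([-.1942,-.981,0]);sy=np.array([.981,-.1942,0]);sz=np.array([0,0,1.])
def pose(th,X,Y,Z,flip=0):  # th: tool dips th deg below horizontal along stand +x
    d=np.cos(np.radians(th))*sx-np.sin(np.radians(th))*sz; ex=-sy if not flip else sy
    return O+X*sx+Y*sy+Z*sz,np.c_[ex,np.cross(d,ex),d]
E
time python3 - <<'E'
from kin import *
np.set_printoptions(precision=3,suppress=True)
print(C,p,s)
rng=np.random.default_rng(0)
for fl in(0,1):
  for th in(30,45,60):
    q0=[Q[8][0]]+list(rng.uniform(lo,hi,(12,7)))
    d=np.array([np.cos(np.radians(th)),-np.sin(np.radians(th))])
    b=ik(*pose(th,-.0786,-.02,.052,fl),q0); print(fl,th,b[0],b[1])
E
```

```text
0.05014976014205753 [-3.193  0.297 -0.002  0.543  0.027  0.487 -0.001  0.292 87.155 -0.015] (-1, -1, -1, -1)
0 30 1.288307802525408e-08 [-69.798  64.277  27.192  76.961   7.186  93.876  31.13 ]
0 45 9.749320871702224e-09 [-71.143  57.443  30.371  84.51    0.145  80.475  34.371]
0 60 7.311928932055622e-09 [-74.231  52.268  37.128  92.618 -11.038  67.241  42.716]
1 30 1.2883078022566786e-08 [ -63.252   61.982   15.785   76.942   14.688   95.18  -155.56 ]
1 45 9.749320872306997e-09 [ -46.724   53.482   -8.363   84.473   25.974   85.585 -167.437]
1 60 7.311928932066654e-09 [ -8.45   73.129 -72.198  92.695  66.137 101.381 163.734]
real	2m26.836s
user	2m27.171s
sys	0m0.139s
```

```bash
python3 - <<'E'
from h import *
np.set_printoptions(precision=1,suppress=True)
for z in(0,.08,.09,.1,.11,.12):print(z,proj("scene",[.525,.558,z]),proj("top",[.525,.558,z]))
im=cv2.imread("pics/scene0.png")[285:350,160:225];t=cv2.imread("pics/top0.png")[210:270,70:140]
cv2.imwrite("pics/tum.png",np.hstack([cv2.resize(im,(390,390),interpolation=2),cv2.resize(t,(410,390),interpolation=2)]))
E
python3 st.py; python3 go.py $(python3 -c "
from kin import *
x,R=pose(45,-.165,-.025,.14);print(*np.round(x,4))") -135 0 168.8
```

```text
0 [192.5 331.9] [113.4 242.8]
0.08 [188.8 308.9] [102.1 238.5]
0.09 [188.3 305.8] [100.6 237.9]
0.1 [187.9 302.8] [ 99.  237.3]
0.11 [187.4 299.7] [ 97.5 236.8]
0.12 [186.9 296.6] [ 95.9 236.1]
14.1833 [-69.092  48.994  42.862  72.653   2.705 105.435  52.455] [0.506 0.326 0.296] [-130.704   -4.614  167.264] [-0.367  0.328 -0.15 ] [ 0.736 -0.238 -0.015] 0.47486974390767506 0.0
pose 14.1833 [0.506 0.326 0.296] [-130.704   -4.614  167.264] N 6 turn/row [-0.705 -0.711  0.39 ] shift/row cm (shift first) [1.103 3.053 0.612] (turn first) [1.131 3.038 0.635]
```

View pics/tum.png

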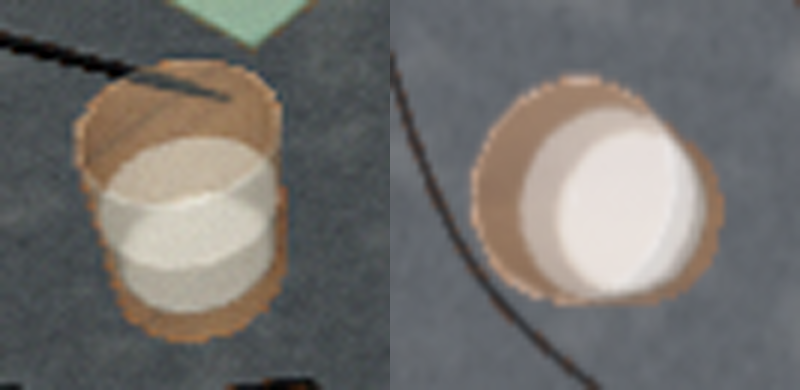

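The tumbler's rim is at z ≈ 0.09, with scene crop rim centre (178,130). A 35° approach line clears it.

```bash
cat > sg.py <<'E'
import sys,subprocess
from kin import *
th,X,Y,Z=map(float,sys.argv[1:5])
x,R=pose(th,X/1e3,Y/1e3,Z/1e3)
subprocess.run(["python3","go.py",*map(str,x),str(-90-th),"0","168.8",*sys.argv[5:]])
from rig import r
s_=r.observe();q=s_['tcp_pos']-O;print("stand mm:",np.round([q@sx*1e3,q@sy*1e3,q[2]*1e3],1),"th",-90-s_['tcp_rot'][0],"J",np.round(s_['joint_positions'],1))
E
python3 sg.py 35 -155 -25 110
```

```text
pose 14.1833 [0.506 0.326 0.296] [-130.704   -4.614  167.264] N 6 turn/row [ 0.96  -0.674  0.45 ] shift/row cm (shift first) [1.082 3.378 0.83 ] (turn first) [1.118 3.383 0.76 ]
stand mm: [-67.2  47.2 296.5] th 40.703698926562026 J [-69.1  49.   42.9  72.7   2.7 105.4  52.5]
```

Emit:
jog_arm(series=[[[1,-0.7,0.4,1.1,3.4,0.8,0.47],[1,-0.7,0.4,1.1,3.4,0.8,0.47],[1,-0.7,0.4,1.1,3.4,0.8,0.47],[1,-0.7,0.4,1.1,3.4,0.8,0.47],[0,0,0,0,0,0,0.47],[0,0,0,0,0,0,0.47]]])

```text
clock: 14.68
tcp_pos: [0.4676, 0.3982, 0.1748]
tcp_rot: [-127.1, -1.9, 168.5]
wrist_force: [0.8, 0.1, -0.1]
gripper_width: 0.47
gripper_force: 0.0
```

```bash
python3 sg.py 35 -155 -25 110
```

```text
pose 14.6833 [0.468 0.398 0.175] [-127.069   -1.928  168.523] N 2 turn/row [ 1.037 -0.679  0.698] shift/row cm (shift first) [0.971 3.351 0.963] (turn first) [1.023 3.356 0.891]
stand mm: [-130.5   -4.   174.8] th 37.06861701117698 J [-73.3  59.6  39.8  70.5  -2.  102.4  43.8]
```

Emit:
jog_arm(series=[[[1,-0.7,0.7,1,3.3,0.9,0.47],[1,-0.7,0.7,1,3.3,0.9,0.47],[0,0,0,0,0,0,0.47],[0,0,0,0,0,0,0.47]]])

```text
clock: 15.02
tcp_pos: [0.4528, 0.4262, 0.1134]
tcp_rot: [-125.1, 0.3, 168.8]
wrist_force: [1.3, -0.1, 0.2]
gripper_width: 0.471
gripper_force: 0.0
```

```bash
python3 sg.py 35 -77.5 -25 50 4; python3 - <<'E'
from h import *
im=r.grab_frame("scene");w=r.grab_frame("wrist")
cv2.imwrite("pics/e1.png",np.hstack([cv2.resize(im[180:360,160:360,::-1],(440,400)),cv2.resize(w[:,:,::-1],(360,400))]))
E
```

```text
pose 15.0167 [0.453 0.426 0.113] [-125.051    0.269  168.775] N 4 turn/row [ 0.013  0.034 -0.059] shift/row cm (shift first) [0.031 0.185 2.498] (turn first) [0.029 0.185 2.498]
stand mm: [-155.1  -23.9  113.4] th 35.05117430721438 J [-74.8  65.7  38.9  67.7  -4.2 101.7  39.5]
```

View pics/e1.png

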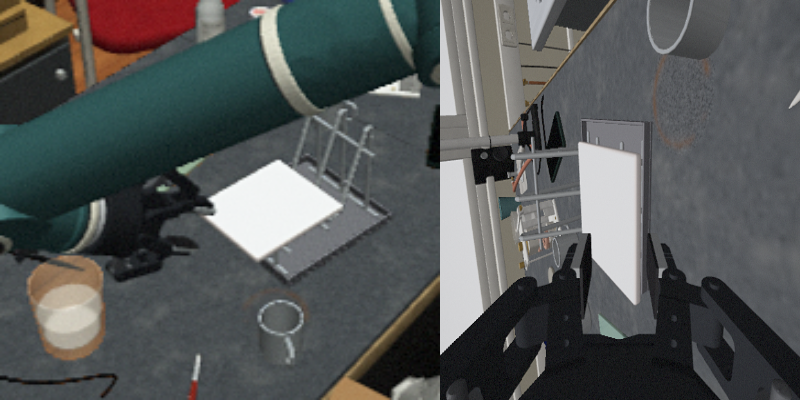

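The scene crop shows the gripper poised left of the slab's overhanging edge at (205,205), above the tumbler's rim. The wrist view shows the slab edge at (635,300) between the two fingers. Next I slide in.

Emit:
jog_arm(series=[[[0,0,0,0,0.4,2.5,0.47],[0,0,0,0,0.3,2.5,0.47],[0,0,0,0,0.2,2.5,0.47],[0,0,0,0,0,1.8,0.47],[0,0,0,0,0,0.8,0.47],[0,0,0,0,0,0,0.47],[0,0,0,0,0,0,0.47]]])

```text
clock: 15.7
tcp_pos: [0.4389, 0.3518, 0.0498]
tcp_rot: [-125.2, 0.5, 168.8]
wrist_force: [-0.4, 0.4, 1.0]
gripper_width: 0.473
gripper_force: 0.0
```

```bash
python3 st.py; python3 sg.py 35 -77.5 -25 48 1
```

```text
15.7 [-75.643  65.673  38.543  80.259  -4.49   89.345  39.33 ] [0.439 0.352 0.05 ] [-125.214    0.521  168.847] [-0.424  0.449  1.003] [ 0.835 -0.124 -0.002] 0.4726292568594729 0.0
pose 15.7 [0.439 0.352 0.05 ] [-125.214    0.521  168.847] N 1 turn/row [ 0.214  0.338 -0.399] shift/row cm (shift first) [0.189 0.039 0.262] (turn first) [0.187 0.042 0.263]
stand mm: [-79.4 -23.1  49.8] th 35.21406884241614 J [-75.6  65.7  38.5  80.3  -4.5  89.3  39.3]
```

Emit:
jog_arm(series=[[[0,0,0,0,0,0.4,0.47],[0,0,0,0,-0.35,-0.23,0.47],[0,0,0,0,-0.35,-0.23,0.47],[0,0,0,0,-0.6,-0.35,0.47],[0,0,0,0,-0.6,-0.35,0.47],[0,0,0,0,-0.6,-0.35,0.47],[0,0,0,0,0,0,0.47],[0,0,0,0,0,0,0.47]]])

```text
clock: 16.37
tcp_pos: [0.4365, 0.3466, 0.0751]
tcp_rot: [-125.1, 0.5, 168.9]
wrist_force: [0.6, 0.6, -0.8]
gripper_width: 0.47
gripper_force: 0.7
```

```bash
python3 st.py; python3 sg.py 35 -60 -25 100 1|tail -1; cat > slab.py <<'E'
from h import *
from kin import O,sx,sy
np.set_printoptions(precision=1,suppress=True)
import sys
for c in("scene","top"):
    im=r.grab_frame(c); R=r.regions_of(c,"slab")
    for d in R[:1]:
        k=cv2.approxPolyDP(max(cv2.findContours(d["mask"].astype(np.uint8),0,2)[0],key=cv2.contourArea),3,True)[:,0]
        print(c,d["score"],d["rect"],k.tolist())
    A=r.place_of(c,"slab");print([(np.round(a["at"],1),a["score"]) for a in A[:2]])
    if A:
        if c=="scene": a0=A[0]["at"]
        else:
            X,e=tri([ray("scene",a0),ray("top",A[0]["at"])]); q=X-O; print("slab origin stand mm",q@sx*1e3,q@sy*1e3,q[2]*1e3,"err",e[0]*1e3)
E
python3 slab.py
```

```text
16.3667 [-76.264  63.405  39.34   81.683  -3.51   90.137  40.047] [0.436 0.347 0.075] [-125.116    0.468  168.925] [ 0.589  0.551 -0.841] [ 1.122 -0.156 -0.087] 0.4700467987294529 0.6894988194108009
stand mm: [-73.8 -24.6  75.1] th 35.11551997719771 J [-76.3  63.4  39.3  81.7  -3.5  90.1  40. ]
scene 0.6 [265.5, 255.4, 49.7, 40.0] [[314, 272], [283, 254], [274, 259], [284, 273], [272, 273], [263, 279], [279, 291], [306, 280]]
[(array([283.3, 272.1]), 0.77)]
top 0.56 [186.1, 232.3, 60.9, 58.4] [[192, 233], [188, 259], [203, 264], [204, 273], [188, 273], [185, 281], [243, 287], [248, 239]]
[]
```

Emit:
jog_arm(series=[[[0,0,0,0,-0.65,-0.25,0.47],[0,0,0,0,-0.65,-0.25,0.47],[0,0,0,0,-0.65,-0.2,0.47],[0,0,0,0,-0.68,-0.12,0.47],[0,0,0,0,-0.68,-0.12,0.47],[0,0,0,0,-0.68,-0.12,0.47],[0,0,0,0,0,0,0.47],[0,0,0,0,0,0,0.47]]])

```text
clock: 17.33
tcp_pos: [0.4334, 0.3322, 0.1138]
tcp_rot: [-125.1, 0.5, 168.9]
wrist_force: [0.5, 1.0, -1.2]
gripper_width: 0.472
gripper_force: 0.6
```

```bash
python3 st.py; python3 sg.py 35 -60 -25 100 1|tail -1; python3 slab.py
```

```text
17.3333 [-77.069  59.626  40.671  84.378  -1.741  90.881  41.171] [0.433 0.332 0.114] [-125.088    0.465  168.899] [ 0.539  0.978 -1.225] [ 1.104 -0.322  0.095] 0.4719938770492498 0.5601734963420313
stand mm: [-59.2 -24.7 113.8] th 35.08808516522204 J [-77.1  59.6  40.7  84.4  -1.7  90.9  41.2]
scene 0.89 [267.8, 257.3, 48.9, 22.6] [[268, 262], [282, 277], [316, 276], [292, 256]]
[(array([282.7, 268.1]), 0.89)]
top 0.9 [191.6, 231.5, 60.0, 59.7] [[197, 232], [193, 260], [205, 263], [208, 270], [205, 274], [193, 273], [191, 282], [244, 288], [250, 240]]
[(array([219.4, 261.3]), 0.95)]
slab origin stand mm -21.6439999009123 -0.5321475018361326 66.58440575321724 err 1.8575825502928758
```

Emit:
jog_arm(series=[[[0,0,0,0,0,0,0.4],[0,0,0,0,0,0,0.33],[0,0,0,0,0,0,0.26],[0,0,0,0,0,0,0.2],[0,0,0,0,0,0,0.14],[0,0,0,0,0,0,0.05],[0,0,0,0,0,0,0],[0,0,0,0,0,0,0],[0,0,0,0,0,0,0]]], newtons=50)

```text
clock: 18.38
tcp_pos: [0.4333, 0.3326, 0.1132]
tcp_rot: [-125.1, 0.4, 168.9]
wrist_force: [1.7, 3.9, -1.2]
gripper_width: 0.1
gripper_force: 50.5
```

```bash
python3 st.py; python3 sg.py 35 -60 -25 100 1|tail -1; python3 slab.py
```

```text
18.3833 [-77.077  59.685  40.638  84.337  -1.765  90.882  41.174] [0.433 0.333 0.113] [-125.075    0.436  168.934] [ 1.725  3.868 -1.159] [ 1.612 -0.228  0.012] 0.10035030021312209 50.451512932777405
stand mm: [-59.5 -25.  113.2] th 35.07520262161019 J [-77.1  59.7  40.6  84.3  -1.8  90.9  41.2]
scene 0.78 [266.7, 249.8, 49.1, 29.2] [[280, 254], [286, 263], [279, 266], [286, 272], [316, 275], [290, 255]]
[(array([285.8, 260.8]), 0.81)]
top 0.62 [194.0, 230.5, 56.5, 59.5] [[201, 231], [196, 261], [205, 265], [205, 271], [194, 274], [194, 283], [246, 288], [251, 240]]
[(array([221.3, 261.2]), 0.9)]
slab origin stand mm -13.724055836115564 -2.2873469625215144 89.11547055784736 err 0.8130462216022224
```

Emit:
jog_arm(series=[[[0,0,0,0,-0.4,-0.28,0],[0,0,0,0,-0.4,-0.28,0],[-4.5,0,0,0,-0.95,0,0],[-4.5,0,0,0,-0.95,0,0],[-4.5,0,0,0,-0.95,0,0],[-4.5,0,0,0,-0.95,0,0],[0,0,0,0,0,0,0],[0,0,0,0,0,0,0]]])

```text
clock: 19.35
tcp_pos: [0.4282, 0.3063, 0.1527]
tcp_rot: [-143.0, 0.4, 168.7]
wrist_force: [-0.3, 0.1, -2.7]
gripper_width: 0.098
gripper_force: 49.7
```

```bash
python3 st.py; cat > sb.py <<'E'
import sys
from kin import *
from rig import r
import subprocess
# report bottom edge B (stand mm) of gripped slab; optional target: theta Bx Bz N
s_=r.observe();q=s_['tcp_pos']-O;R=E('xyz',s_['tcp_rot']);a=float(sys.argv[1])
b=q+R@[0,0,a/1e3];print("TCP",np.round([q@sx*1e3,q@sy*1e3,q[2]*1e3],1),"B",np.round([b@sx*1e3,b@sy*1e3,b[2]*1e3],1),"theta",(-90-s_['tcp_rot'][0])%360)
if len(sys.argv)>2:
    th,bx,bz,N=map(float,sys.argv[2:6]);X=bx-a*np.cos(np.radians(th));Z=bz+a*np.sin(np.radians(th))
    subprocess.run(["python3","sg.py",str(th),str(X),"-25",str(Z),str(int(N))])
E
python3 sb.py 122 98 39 52 10; python3 slab.py
```

```text
19.35 [-77.616  44.719  42.14   96.693  -4.554  76.888  43.499] [0.428 0.306 0.153] [-143.033    0.433  168.748] [-0.296  0.108 -2.703] [ 1.187 -0.115 -0.061] 0.09825062945005936 49.73740518093109
pose 19.35 [0.428 0.306 0.153] [-143.033    0.433  168.748] N 10 turn/row [-4.497  0.042 -0.016] shift/row cm (shift first) [-0.001 -0.93   0.064] (turn first) [-0.    -0.933 -0.009]
stand mm: [-32.7 -24.9 152.7] th 53.03289467586964 J [-77.6  44.7  42.1  96.7  -4.6  76.9  43.5]
TCP [-32.7 -24.9 152.7] B [ 40.7 -24.2  55.2] theta 53.03289467586964
scene 0.6 [276.3, 243.8, 38.3, 32.1] [[279, 242], [292, 257], [316, 272]]
[(array([291. , 255.8]), 0.6)]
top 0.58 [203.0, 229.1, 47.8, 59.6] [[210, 230], [206, 259], [215, 269], [212, 274], [203, 275], [202, 284], [243, 288], [250, 240]]
[(array([224.9, 259.5]), 0.83)]
slab origin stand mm -1.4246513708893307 -2.038982221714394 100.80767939475943 err 3.919174677331821
```

```bash
python3 - <<'E'
from h import *
from kin import O,sx,sy
def st(px,z): X=atz("top",px,z)-O; return np.round([X@sx*1e3,X@sy*1e3],1)
for z in(.05,.06):print(z,st((250,240),z),st((243.5,287.5),z))
for z in(.16,.17):print(z,st((210,230),z),st((202.5,283.5),z))
# ref: initial flat slab corners with known size came from raw image; tilt-53 prediction
d=np.array([.602,-.799]);n=np.array([-.799,-.602]);T=np.array([-32.7,152.7])
for a in(118,122,126,130):print(a,"inner top",T+a*d-5*n,"outer bottom",T+(a-140)*d+5*n,"outer top",T+(a-140)*d-5*n)
E
```

```text
0.05 [43.9 57.4] [ 41.7 -55.6]
0.06 [44.7 56.2] [ 42.4 -55.9]
0.16 [-37.4  56.5] [-38.2 -59.3]
0.17 [-35.9  55.1] [-36.6 -59.6]
118 inner top [42.331 61.428] outer bottom [-49.939 167.268] outer top [-41.949 173.288]
122 inner top [44.739 58.232] outer bottom [-47.531 164.072] outer top [-39.541 170.092]
126 inner top [47.147 55.036] outer bottom [-45.123 160.876] outer top [-37.133 166.896]
130 inner top [49.555 51.84 ] outer bottom [-42.715 157.68 ] outer top [-34.725 163.7  ]
```

Emit:
jog_arm(series=[[[-4.5,0,0,0,-0.95,0,0],[-4.5,0,0,0,-0.95,0,0],[-4.5,0,0,0,-0.95,0,0],[-4.5,0,0,0,-0.95,0,0],[-4.5,0,0,0,-0.95,0,0],[0,0,0,0,0,0,0],[0,0,0,0,0,0,0]]])

```text
clock: 20.23
tcp_pos: [0.4198, 0.2654, 0.1739]
tcp_rot: [-165.5, 0.4, 168.8]
wrist_force: [0.1, 1.3, -2.9]
gripper_width: 0.101
gripper_force: 49.6
```

```bash
python3 st.py; python3 sb.py 124 98 39 52 5; python3 slab.py
```

```text
20.2333 [-75.041  27.195  42.833 111.966  -9.011  58.042  50.317] [0.42  0.265 0.174] [-165.49     0.404  168.785] [ 0.128  1.319 -2.935] [ 0.559  0.04  -0.005] 0.10100657960368614 49.60416555404663
pose 20.2333 [0.42  0.265 0.174] [-165.49     0.404  168.785] N 5 turn/row [-4.502  0.081 -0.008] shift/row cm (shift first) [-0.002 -0.947  0.072] (turn first) [-0.002 -0.95  -0.002]
stand mm: [  9.1 -25.1 173.9] th 75.49009231490183 J [-75.   27.2  42.8 112.   -9.   58.   50.3]
TCP [  9.1 -25.1 173.9] B [ 40.1 -24.2  53.8] theta 75.49009231490183
scene 0.95 [284.3, 222.4, 32.3, 56.2] [[281, 232], [286, 253], [315, 274], [310, 240], [301, 234], [302, 240], [298, 242]]
[(array([297.9, 249.1]), 0.94)]
top 0.8 [220.6, 231.2, 28.3, 59.2] [[228, 231], [224, 259], [228, 263], [240, 262], [241, 269], [237, 276], [224, 277], [222, 284], [241, 288], [246, 273], [247, 239]]
[(array([232.2, 259.6]), 0.88)]
slab origin stand mm 18.208813222086796 -3.6036236943916236 115.05619407707269 err 6.430345657988773
```

Emit:
jog_arm(series=[[[-4.5,0,0,0,-0.95,0.04,0],[-4.5,0,0,0,-0.95,0.04,0],[-4.5,0,0,0,-0.95,0.04,0],[-4.5,0,0,0,-0.95,0.04,0],[-4.5,0,0,0,-0.95,0.04,0],[0,0,0,0,0,0,0],[0,0,0,0,0,0,0]]])

```text
clock: 21.12
tcp_pos: [0.4107, 0.219, 0.1759]
tcp_rot: [172.0, 0.4, 168.8]
wrist_force: [0.6, 0.2, -2.8]
gripper_width: 0.102
gripper_force: 49.6
```

```bash
python3 st.py; python3 sb.py 124 98 39 36 3; python3 slab.py
```

```text
21.1167 [-62.623  13.348  39.088 125.876 -22.66   40.857  71.001] [0.411 0.219 0.176] [172.03    0.379 168.767] [ 0.609  0.244 -2.839] [-0.25   0.216 -0.058] 0.10179557375784964 49.58447456359863
pose 21.1167 [0.411 0.219 0.176] [172.03    0.379 168.767] N 3 turn/row [-0.01   0.127  0.007] shift/row cm (shift first) [ 0.001 -0.076  0.563] (turn first) [-0.    -0.077  0.563]
stand mm: [ 56.3 -25.  175.9] th -262.029671196533 J [-62.6  13.3  39.1 125.9 -22.7  40.9  71. ]
TCP [ 56.3 -25.  175.9] B [ 39.1 -24.2  53.1] theta 97.970328803467
scene 0.58 [285.4, 213.0, 37.4, 63.3] [[292, 212], [286, 254], [315, 274], [322, 232], [317, 229], [314, 234], [309, 233], [305, 220]]
[]
top 0.64 [309.0, 97.3, 23.7, 28.6] [[327, 100], [316, 103], [311, 111], [310, 123], [314, 128], [324, 127], [331, 108]]
[]
```

```bash
python3 - <<'E'
from h import *
from kin import O,sx,sy,sz
np.set_printoptions(precision=1,suppress=True)
P=lambda x,y,z:proj("scene",O+x/1e3*sx+y/1e3*sy+z/1e3*sz)
for bx,bz in((34,53),(34,48),(29,53)):print(bx,bz,P(bx,58,bz),P(bx,-62,bz),"top",P(bx+19,58,bz+139),P(bx+19,-62,bz+139))
E
```

```text
34 53 [284.8 253.3] [314.  274.8] top [290.5 210.3] [321.8 230.2]
34 48 [284.8 254.6] [313.9 276.2] top [290.4 211.8] [321.6 231.8]
29 53 [283.5 254. ] [312.6 275.6] top [289.1 210.9] [320.3 230.9]
```

Emit:
jog_arm(series=[[[0,0,0,0,0,0.4,0],[0,0,0,0,0,0.4,0],[0,0,0,0,-0.05,0.4,0],[0,0,0,0,-0.05,0.3,0],[0,0,0,0,0,0,0],[0,0,0,0,0,0,0]]])

```text
clock: 21.92
tcp_pos: [0.4126, 0.2218, 0.162]
tcp_rot: [171.9, 0.5, 168.9]
wrist_force: [-0.3, -0.3, 9.1]
gripper_width: 0.101
gripper_force: 51.5
```

```bash
python3 st.py;python3 sb.py 124
```

```text
21.9167 [-61.55   15.137  38.042 126.251 -25.11   39.12   73.25 ] [0.413 0.222 0.162] [171.854   0.526 168.87 ] [-0.338 -0.259  9.139] [-0.181  0.457  0.018] 0.1005723956109536 51.49622440338135
TCP [ 53.2 -23.8 162. ] B [ 35.7 -22.7  39.3] theta 98.14594215308199
```

Emit:
jog_arm(series=[[[0,0,0,0,0,-0.3,0],[0,0,0,0,-0.25,0,0],[0,0,0,0,-0.25,0,0],[0,0,0,0,0,0.2,0],[0,0,0,0,0,0.1,0],[0,0,0,0,0,0,0],[0,0,0,0,0,0,0]]])

```text
clock: 22.5
tcp_pos: [0.4111, 0.2168, 0.1619]
tcp_rot: [171.8, 0.4, 168.9]
wrist_force: [-4.8, -4.0, 20.2]
gripper_width: 0.105
gripper_force: 53.2
```

```bash
python3 st.py;python3 sb.py 124; python3 slab.py
```

```text
22.5 [-61.205  14.831  38.175 126.642 -25.054  39.106  73.772] [0.411 0.217 0.162] [171.83    0.44  168.889] [-4.807 -4.014 20.244] [-0.632  1.356  0.146] 0.10457608380708666 53.15331816673279
TCP [ 58.4 -24.2 161.9] B [ 40.8 -23.3  39.2] theta 98.1699383855227
scene 0.71 [288.1, 218.0, 31.8, 61.1] [[292, 217], [287, 256], [315, 276], [322, 236], [317, 233], [310, 238], [306, 225]]
[(array([303.2, 249.6]), 0.85)]
[]
```

Emit:
jog_arm(series=[[[0,0,0,0,0,-0.1,0],[-3.5,0,0,0,-0.8,0,0],[-3.5,0,0,0,-0.8,0,0],[0,0,0,0,0,0,0],[0,0,0,0,0,0,0]]])

```text
clock: 23.22
tcp_pos: [0.408, 0.2005, 0.1592]
tcp_rot: [164.9, 0.5, 168.7]
wrist_force: [-0.1, -2.0, 6.6]
gripper_width: 0.104
gripper_force: 51.1
```

```bash
python3 st.py;python3 sb.py 131
```

```text
23.2167 [-53.235  12.724  34.885 130.323 -35.279  36.094  87.55 ] [0.408 0.2   0.159] [164.944   0.466 168.739] [-0.054 -1.98   6.552] [-0.149  0.35   0.075] 0.10400747760027047 51.13535821437836
TCP [ 75.1 -24.1 159.2] B [ 41.  -23.   32.7] theta 105.05575274444195
```

Seated, with the force light. Now release and retract.

Emit:
jog_arm(series=[[[0,0,0,0,0,0,0.15],[0,0,0,0,0,0,0.2],[0,0,0,0,0,0,0.25],[0,0,0,0,0,0,0.3],[0,0,0,0,0,0,0.35],[0,0,0,0,0,0,0.4],[0,0,0,0,0,0,0.45],[0,0,0,0,0,0,0.5],[0,0,0,0,0,0,0.55],[0,0,0,0,0,0,0.55]]])

```text
clock: 24.05
tcp_pos: [0.4073, 0.201, 0.1586]
tcp_rot: [165.0, 0.5, 168.9]
wrist_force: [-0.1, 0.1, 0.2]
gripper_width: 0.55
gripper_force: 0.0
```

```bash
python3 st.py; python3 slab.py
```

```text
24.05 [-53.32   12.773  34.877 130.371 -35.356  36.068  87.705] [0.407 0.201 0.159] [164.966   0.45  168.91 ] [-0.087  0.053  0.217] [-0.214  0.097  0.024] 0.5503311335319481 0.0
scene 0.61 [286.5, 213.3, 44.3, 66.3] [[301, 214], [287, 258], [315, 276], [331, 233], [318, 226], [311, 236]]
[(array([305.2, 245.5]), 0.65)]
top 0.89 [243.5, 232.8, 26.6, 57.9] [[268, 234], [247, 241], [246, 264], [268, 250]]
[(array([252.7, 257.5]), 0.74)]
slab origin stand mm 60.711985279113776 9.221755495435296 97.57433078138448 err 4.017481177293584
```

Emit:
jog_arm(series=[[[0,0,0,0,0,-0.7,0.55],[0,0,0,0,0,-1,0.55],[0,0,0,0,0,-1.5,0.55],[0,0,0,0,0,-2.5,0.55],[0,0,0,0,0,-3,0.55],[0,0,0,0,0,-3,0.55],[0,0,0,0,0,0,0.55],[0,0,0,0,0,0,0.55]]])

```text
clock: 25.02
tcp_pos: [0.4014, 0.1714, 0.2736]
tcp_rot: [164.7, 0.6, 168.9]
wrist_force: [-0.2, 0.1, 0.2]
gripper_width: 0.552
gripper_force: 0.0
```

```bash
python3 st.py; python3 slab.py; python3 - <<'E'
from h import *
from kin import O,sx,sy,sz
np.set_printoptions(precision=1,suppress=True)
for c in("scene","top"):
  P=lambda x,y,z:proj(c,O+x/1e3*sx+y/1e3*sy+z/1e3*sz)
  for t in(15,20):
    u=np.array([np.sin(np.radians(t)),np.cos(np.radians(t))])*140
    print(c,t,[P(34+k*u[0],y,34+k*u[1]) for k in(0,1) for y in(58,-62)])
for l in("mug","cast_work","monomer_bottle","jar_b1"):
  for c in("scene","top"):print(l,c,[np.round(d["at"],1).tolist() for d in r.place_of(c,l)])
E
```

```text
25.0167 [-57.752  -2.712  38.959 125.623 -14.865  49.24   69.276] [0.401 0.171 0.274] [164.735   0.596 168.875] [-0.247  0.13   0.227] [-0.297  0.082 -0.045] 0.551540212203236 0.0
scene 0.76 [287.9, 217.4, 44.4, 60.8] [[300, 215], [287, 257], [315, 277], [331, 233]]
[(array([308.5, 247.6]), 0.71)]
top 0.58 [241.7, 232.8, 26.1, 56.3] [[267, 234], [247, 240], [245, 260], [256, 263], [268, 259]]
[(array([251.2, 257.3]), 0.74)]
slab origin stand mm 60.98721132637172 4.864518745904829 94.20712554668557 err 10.157207922247363
scene 15 [array([284.8, 258.4]), array([313.7, 280.1]), array([295. , 214.9]), array([326. , 234.8])]
scene 20 [array([284.8, 258.4]), array([313.7, 280.1]), array([298.2, 214.5]), array([329.1, 234.2])]
top 15 [array([246.3, 240.2]), array([240.5, 290.1]), array([259. , 233.8]), array([252.7, 290. ])]
top 20 [array([246.3, 240.2]), array([240.5, 290.1]), array([264.5, 234.6]), array([258.3, 290.7])]
mug scene [[286.8, 336.2], [275.5, 226.5]]
mug top [[168.0, 314.4], [311.3, 223.3], [301.2, 181.2]]
cast_work scene [[214.4, 236.2]]
cast_work top [[231.3, 140.6]]
monomer_bottle scene [[255.0, 200.8]]
monomer_bottle top [[319.0, 120.5]]
jar_b1 scene [[290.2, 197.9]]
jar_b1 top [[355.4, 152.3]]
```

```bash
python3 -c "
from rig import r
print(r.sign_off())"
```

```text
the job is handed in; nothing more can be done
None
```

I handed the job in at about 25 s on the robot's clock. The mug stands upright on the bench near (0.64, 0.07), the slab sits in the groove leaning back about 20°, and the arm is clear. The cast, bottle and jar showed no real movement in the cameras, but the hand-in returned no verdict.

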